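# Clamp a battery module in the test nest with the ball knob

## Robot

A 7-joint arm with a two-finger parallel gripper is mounted at the origin on the work surface. World frame = base frame: x ahead of the robot, y to its left, z up, the work surface at z = 0. Lengths are in m, angles in degrees, forces in N, time in s.
With the tool pointing down it reaches from about 0.4 to 0.925 m from the base axis. Payload 4.1 kg.
Tool frame: the origin (TCP) lies between the finger pads; the fingertips stand 8 mm ahead of it and the grasp point (between the pads) lies 11 mm behind it; x points along the fingers, y is the direction in which the jaws open and shut, and the axes are right-handed (so a half turn about x gives the same grasp; the last joint's range is limited). The gripper opens to 85 mm and grips with 20 to 120 N. Pads are 22 mm wide; open, the fingers measure 114 mm over their backs; the gripper's body (76 mm by 85 mm) begins 54 mm behind the grasp point. The pads swing forward as they close: fully open they stand 13 mm farther back than shut.
Start: joints at [59.301, 22.827, 2.584, 88.041, -1.071, 69.15, -2.905], TCP at [0.275, -0.589, 0.239] pointing down, gripper open.
Joint ranges: [-161.44, 161.44], [-28.35, 127.94], [-78.24, 83.42], [0, 140.83], [-78.03, 258.03], [13.02, 114.36], [-168.23, 168.23]. Speed limits (degrees/s): [147.25, 147.25, 180, 180, 180, 180, 180].

## Interface

Orientations are given as a 3x3 rotation matrix whose columns are the frame's x, y, z axes.
In Python, from bench import * gives the robot as it stands.
- The arm moves only by the shell command python3 -m jog 'ROWS' [FORCE]. ROWS is JSON, a list of rows, each an object with "fingers": the opening in per cent of the stroke, from 0 (shut) to 100 (fully open); "travel": the shift along the tool's x, y, z each as a share of 0.5 m, from -1 to 1, a list of three; "dr": the turn, a rotation vector about the tool's x, y, z each as a share of 45 degrees, from -1 to 1, a list of three. In form: [{"fingers": fingers, "travel": [x, y, z], "dr": [ax, ay, az]}, ...]. A call has 1 to 5 rows; each row shifts and turns the commanded pose from where the row before left it, along the tool's axes as they then stand; what a row does not reach is not made up. A row lasts 1/8 s, in which the tool goes at most 62.5 mm and 10.7 degrees, less where a joint would pass 70% of its speed; a pose out of reach is approached as far as the arm can. A call with a number of a shift or a turn outside -1 to 1 is refused whole. A call with a gripper value outside its range is refused whole. The fingers move at their own pace and stop on an object; FORCE is the grip in N (left out, the last holds). Time passes only in rows, so rows that do not move let the fingers close. It gives the time, the measured TCP pose, the force and the opening at its end, in the units of the state.
- observe(): the state, without advancing time (a new reading comes with each control period).
- get_image(name): name is "scene" or "top" or "wrist"; returns (picture, depth): 384x512x3 uint8, red, green, blue; 384x512 float32, m along the optical axis (not along the pixel's ray), 0 where there is no reading.
- get_calibration(name): a dict with "fovy" (degrees; the focal length in pixels is half the picture's height over the tangent of half this angle, whatever the lens; pixels are square), "cx", "cy" (the principal point, pixels), "D" ([k1, k2, p1, p2, k3] as OpenCV has them; the pictures are not rectified), "R" (3x3) and "t" (3): a world point X has camera coordinates R X + t. Camera axes: x right, y down, z forward; pixel columns grow to the right and rows downward; lengths in m; the calibration is good to about 2 mm. A picture is of the moment at which its call begins: read the wrist's pose just before it. get_calibration takes no time and is no camera call; for the wrist camera it gives the pose at the moment of the call.
- job_done(): hands the job in, once; it reports no verdict.
The state is a dict: "time": time; "joint_pos": joint angles; "qd": joint speeds; "effort": joint torques, N m; "ee_pos": TCP position; "tcp_rot": TCP orientation; "force": force on the tool from outside, world axes, zero at the start; "moment": the same for the moment, N m; "finger_gap": finger opening in m.
Only numpy, scipy, OpenCV 4.12 (cv2) and the standard library are available. Lean on these libraries where they do the work, as an engineer would, in place of code of your own. Each camera call takes 0.05 s, during which the arm holds its last target. There are 200 camera calls.

## Task

Put the battery module into the test nest between the two rails, flat on the bed with its terminal end towards the sprung brass contact plate, and let go of it. Then turn the black ball knob clockwise until the jaw presses the module onto the contacts firmly but not too hard, with about 15 newtons (8 to 24 will do, but more than 30 at any moment ruins the contacts), and let go of the knob. Leave the other things on the bench alone.

Things in the scene. Friction and masses are not known exactly. Their poses are not given: they have to be found in the camera images.
- module: the battery module: white and grey upright block, 110 long (its x) x 48 wide (its y) x 60 mm high, 0.35 to 0.65 kg; origin at the centre of its underside, z up. Its +x end carries two brass terminal strips, and a black patch lies on top near that end. Grip it across the 48 mm width.
- terminals (a point): middle of the module's terminal end face (+x end, 30 mm above its underside)
- nest: the fixed test nest: aluminium base plate 300 (its x) x 90 (its y) x 8 mm thick, origin at the centre of its underside, z up; the top of the plate is the bed. Two grey rails, 6 mm thick, rising 16 mm above the bed, run along x from x = -53 to +77 mm; 54 mm is free between them. The sprung contacts are at its +x end, the clamp at its -x end.
- clamp (a point): middle of the top of the clamp's grey housing (65 x 64 mm, 62 mm above the bench), under the ball knob. From the housing a steel jaw, 44 mm wide and high, slides towards the contacts, 13 mm per radian of knob turned clockwise seen from above. Its face starts 64 to 79 mm from this point (not measured) and can go to 105 mm. The clamp holds where it is left.
- seat (a point): a point on the bed (top of the plate), x = +28 mm in the nest's frame, its axes those of the nest: above it lies the middle of a module whose terminal end just meets the contact plate where that stands farthest out (21 mm). Setting the module down with its origin up to about 4 mm nearer the clamp (-x) is right: the jaw pushes it the rest.
- contact_block: the fixed contact block on the nest's +x end, black, 42 x 64 mm, top 70 mm above the bench; origin at its near face, on the bed. A sprung brass plate, 42 wide x 40 mm high, stands in front of it, its free face 15 to 21 mm in front of the origin (set differently each time, not measured); it yields 1 mm per 8 N and bottoms after 6 mm.
- ball_centre (a point): centre of the ball knob: smooth black ball 48 mm in diameter on a 16 mm stem, 112 mm above the bench, turning about the vertical through this point by 1.1 to 3 rad in all: more than one grasp. It is slippery (friction about 0.4): the pads slip off unless they grip firmly (about 60 N) across its widest part, their middle at this height.
- collar (a point): foot of the ball knob's stem, on the steel collar on the housing, 44 mm below the ball's centre. Torque to turn it clockwise: about 0.32 N m of friction while free, some 0.03 more while the jaw slides the module along, then 0.013 N m more for each newton on the contacts. Standing still after a step, the friction may pull either way: compare readings taken after like steps.
- tape: orange ring of tape, 96 mm across, 24 mm high, bystander
- charger: black charger brick 150 x 68 x 42 mm, bystander
- driver: screwdriver lying on the bench, bystander
- spanner: steel spanner lying on the bench, bystander
- mug: white mug, 80 mm across, 90 mm high, bystander
- plug: black round plug, 30 mm across, 52 mm high, bystander
- tray: grey parts tray 120 x 90 x 30 mm, bystander
Mind the look-alikes: they are no part of the job. What is meant by the module is not brown, orange or pink, and is the smaller of those in its own colour.

How it is judged (in metres and radians):
On the way, in this order (a step that is already met when the one before it is completed fails the run):
1. the module stands in the nest between the rails, terminal end to the contacts, released, not yet pressed (z of module in the frame of seat between -0.003 and 0.004 m and y of module in the frame of seat between -0.006 and 0.006 m and horizontal distance between module and seat below 0.035 m and angle between the x axis of module and the x axis of nest, either way round below 0.1 rad and angle between module's own z axis and vertical below 0.06 rad and x of terminals in the frame of seat above 0.02 m and contact force between the fingers and module below 0.1 N and contact force between module and contact_block below 5 N), for 0.2 s.
2. the jaw presses the module onto the contacts with 8 to 24 N (z of module in the frame of seat between -0.003 and 0.004 m and y of module in the frame of seat between -0.006 and 0.006 m and horizontal distance between module and seat below 0.035 m and angle between the x axis of module and the x axis of nest, either way round below 0.1 rad and angle between module's own z axis and vertical below 0.06 rad and x of terminals in the frame of seat above 0.02 m and contact force between module and contact_block between 8 and 24 N), for 0.3 s.
At the end, for the whole second after the job is handed in: the module is at rest flat in the nest (origin within 4 mm of bed height, 6 mm of the middle between the rails, 35 mm of the seat point, 0.1 rad of the nest's direction, terminal end to the contacts), pressed onto the contacts by the clamp with 8 to 24 N, and everything is released (all of step 2 and linear speed of module below 0.01 m/s); the robot touches nothing.
It fails at once if the contacts are pressed with more than 30 N (contact force between module and contact_block above 30 N).
It fails at once if a bystander is moved by more than 30 mm (distance of any of tape, charger, driver, spanner, mug, plug, tray from where it was at the start of the episode above 0.03 m).
It also fails if it takes over 72 s, if anything falls off the work surface, if the arm or the gripper's body presses on something with over 40 N, if the wrist force passes 120 N, or if a joint passes its speed limit or range.

## Working session

There is one attempt and no reset: what is moved stays moved. The work goes in short steps, Python scripts to look and compute and a shell command to move; the robot and the scene stay as the last step left them, time stands still between calls to the robot, and variables do not carry over. Pictures are saved under pics/ and viewed, about 8 in all and at most 12, crops included, and the job is handed in when it is done.

```bash
ls; mkdir -p pics
cat > h.py <<'E'
from bench import *
import numpy as np, cv2
def cal(n):
    c=get_calibration(n); f=192/np.tan(np.radians(c["fovy"])/2)
    return c,np.array([[f,0,c["cx"]],[0,f,c["cy"]],[0,0,1]]),np.array(c["D"],float),np.array(c["R"]),np.array(c["t"])
def ray(cl,px,z):
    c,K,D,R,t=cl; px=np.array(px,float).reshape(-1,1,2)
    u=cv2.undistortPoints(px,K,D).reshape(-1,2); d=np.c_[u,np.ones(len(u))]@R; o=-R.T@t
    return o+d*((z-o[2])/d[:,2])[:,None]
def cloud(cl,dep):
    c,K,D,R,t=cl; v,u=np.mgrid[:384,:512]; p=np.stack([u,v],-1).reshape(-1,1,2).astype(float)
    n=cv2.undistortPoints(p,K,D).reshape(-1,2); z=dep.reshape(-1,1)
    return ((np.c_[n,np.ones(len(n))]*z-t)@R).reshape(384,512,3)
E
python3 - <<'E'
from h import *
for n in ("top","scene"):
    cl=cal(n); im,d=get_image(n); np.savez(f"{n}.npz",im=im,d=d,P=cloud(cl,d)); cv2.imwrite(f"pics/{n}.png",im[...,::-1])
    print(n,cl[0]["fovy"],cl[0]["D"],-cl[3].T@cl[4])
print(observe())
E
```

```text
pics
top 51.135613771930764 [-0.11301933  0.          0.          0.          0.        ] [ 0.29864273 -0.04572178  1.13908568]
scene 56.92116265126884 [-0.11170534  0.          0.          0.          0.        ] [0.84509789 0.54690745 0.9518838 ]
{'time': 0.1, 'joint_pos': array([59.30166054, 22.8662971 ,  2.58096483, 88.10887216, -1.07136892,
       69.15055111, -2.90670173]), 'qd': array([ 0.03663415, -0.13059663, -0.05491569, -0.09040366, -0.02409066,
       -0.04962211,  0.00206685]), 'effort': array([ 3.01233638e-03, -4.76272523e+01,  1.36976603e+00, -2.54953051e+01,
        1.19408200e-02,  4.99513277e-03,  4.76849227e-07]), 'ee_pos': array([ 0.27474321, -0.58844709,  0.23836828]), 'tcp_rot': array([[-8.62702668e-04,  4.23094002e-01, -9.06085383e-01],
       [ 1.54863728e-03, -9.06084069e-01, -4.23094862e-01],
       [-9.99998429e-01, -1.76820267e-03,  1.26461999e-04]]), 'force': array([-0.34183637, -0.34407422, -0.3416776 ]), 'moment': array([-0.00862801,  0.00205761,  0.03158215]), 'finger_gap': 0.08543010768951363}
```

View pics/top.png

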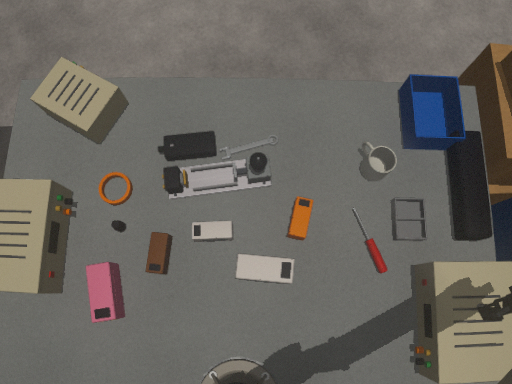

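View pics/scene.png

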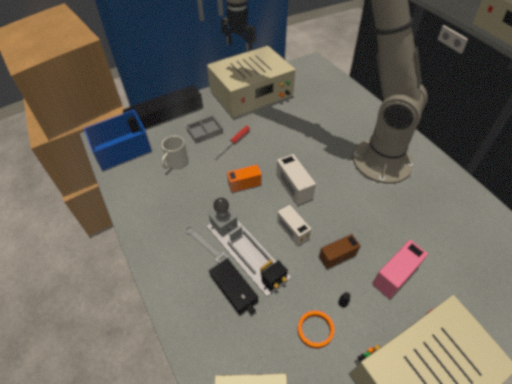

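The top view shows the module, the smaller white block, at about (212,231) with its black patch at the left end (197,230). The nest runs from the contact block (174,179) to the ball knob (258,162). Next I'll measure positions.

Run:
```python
from h import *
z=np.load("top.npz"); im,P=z["im"].astype(int),z["P"]; cl=cal("top")
def show(name,m,zt=None):
    n,lab,st,ce=cv2.connectedComponentsWithStats(m.astype(np.uint8)); k=1+np.argmax(st[1:,4]); mm=lab==k
    v,u=np.nonzero(mm); pts=P[mm]; zz=np.median(pts[:,2]) if zt is None else zt
    q=ray(cl,np.c_[u,v],zz)[:,:2].astype(np.float32); r=cv2.minAreaRect(q)
    print(name,"n",mm.sum(),"px",ce[k].round(1),"z",np.percentile(pts[:,2],[10,50,90]).round(3),"rect",np.round(r[0],4),np.round(r[1],4),round(r[2],2)); return mm
def box(a,b,c,d):
    m=np.zeros((384,512),bool); m[b:d,a:c]=1; return m
Z=P[...,2]
m=show("module top(z>.045)",box(180,212,240,250)&(Z>.045)&(Z<.075),.06)
show("patch",m&(im.sum(2)<250),.06)
show("ball",box(240,145,275,180)&(Z>.105),.112)
show("housing",box(235,150,290,200)&(Z>.05)&(Z<.08),.062)
show("block",box(155,160,187,200)&(Z>.06)&(Z<.085),.07)
show("nest all",box(155,150,290,205)&(Z>.004)&(Z<.018)&(im.sum(2)>380),.008)
show("rails",box(155,150,290,205)&(Z>.017)&(Z<.032))
show("charger",box(155,125,220,162)&(Z>.03)&(Z<.05)); 
c=im[140:205,155:285].astype(np.uint8); cv2.imwrite("pics/c1.png",cv2.resize(c[...,::-1],None,fx=6,fy=6,interpolation=cv2.INTER_CUBIC))
```

```text
module top(z>.045) n 734 px [212.  229.8] z [0.057 0.06  0.062] rect [0.4534 0.0774] [0.05   0.1096] 3.65
patch n 60 px [196.5 230.5] z [0.057 0.06  0.062] rect [0.4507 0.1196] [0.025  0.0137] 2.66
ball n 252 px [258.3 160.3] z [0.116 0.128 0.135] rect [ 0.6354 -0.0456] [0.0479 0.0457] 0.99
housing n 313 px [258.1 170.2] z [0.058 0.062 0.065] rect [ 0.633  -0.0454] [0.0666 0.0647] 9.07
block n 356 px [171.1 177.1] z [0.066 0.069 0.072] rect [0.597 0.196] [0.067  0.0445] 8.71
nest all n 1384 px [215.1 179.1] z [0.005 0.008 0.011] rect [0.6179 0.0721] [0.0895 0.2976] 8.66
rails n 119 px [214.9 185.9] z [0.02  0.023 0.026] rect [0.5856 0.0782] [0.0083 0.1283] 8.77
charger n 1148 px [188.7 144.2] z [0.037 0.041 0.044] rect [0.705  0.1594] [0.0714 0.1549] 7.37
```

View pics/c1.png

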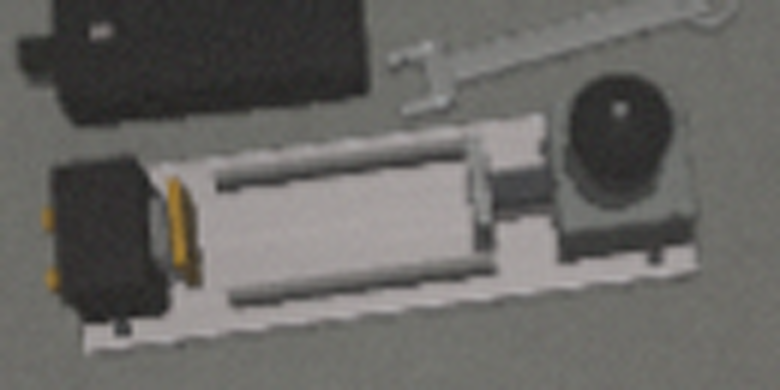

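```bash
python3 -m jog '[{"fingers":100,"travel":[0,0,0],"dr":[-0.218,0,0]},{"fingers":100,"travel":[0,0,0],"dr":[-0.218,0,0]},{"fingers":100,"travel":[0,0,0],"dr":[-0.218,0,0]},{"fingers":100,"travel":[0,0,0],"dr":[-0.218,0,0]},{"fingers":100,"travel":[0,0,0],"dr":[-0.218,0,0]}]' 30
python3 -m jog '[{"fingers":100,"travel":[0,0,0],"dr":[-0.218,0,0]},{"fingers":100,"travel":[0,0,0],"dr":[-0.218,0,0]},{"fingers":100,"travel":[0,0.0368,-0.1088],"dr":[0,0,0]},{"fingers":100,"travel":[0,0.0368,-0.1088],"dr":[0,0,0]},{"fingers":100,"travel":[0,0.0368,-0.1088],"dr":[0,0,0]}]'
python3 -m jog '[{"fingers":100,"travel":[0,0.0368,-0.1088],"dr":[0,0,0]},{"fingers":100,"travel":[0,0.0368,-0.1088],"dr":[0,0,0]},{"fingers":100,"travel":[0,0.0368,-0.1088],"dr":[0,0,0]},{"fingers":100,"travel":[0,0.0368,-0.1088],"dr":[0,0,0]},{"fingers":100,"travel":[0,0.0368,-0.1088],"dr":[0,0,0]}]'
cat >> h.py <<'E'
def plan(p,yaw):
    "remaining shift (tool axes, share) and turn (share) to TCP position p, tool-y heading yaw (deg, mod 180), pointing down"
    s=observe(); R=s["tcp_rot"]; y=np.radians(yaw); Y=np.array([np.cos(y),np.sin(y),0])
    if Y@R[:,1]<0: Y=-Y
    T=np.c_[[0,0,-1],Y,np.cross([0,0,-1],Y)]
    from scipy.spatial.transform import Rotation as Q
    print("t",round(s["time"],2),"pos",s["ee_pos"].round(4),"heading",np.degrees(np.arctan2(R[1,1],R[0,1])).round(2),"gap",round(s["finger_gap"],4),"j7",s["joint_pos"][6].round(1))
    print("travel now-axes",(R.T@(np.array(p)-s["ee_pos"])/.5).round(4),"after-turn axes",(T.T@(np.array(p)-s["ee_pos"])/.5).round(4),"dr",(np.degrees(Q.from_matrix(R.T@T).as_rotvec())/45).round(4),"F",s["force"].round(2),"M",s["moment"].round(3))
E
python3 -c "from h import *; plan([.4534,.0774,.16],3.65)"
```

```text
time: 0.72
ee_pos: [0.2748, -0.5886, 0.2387]
tcp_rot: [[-0.001, 0.963, -0.269], [0.001, -0.269, -0.963], [-1.0, -0.001, -0.001]]
force: [0.1, -0.9, -0.3]
finger_gap: 0.0852
time: 1.35
ee_pos: [0.3198, -0.4206, 0.2388]
tcp_rot: [[-0.0, 0.998, 0.064], [0.001, 0.064, -0.998], [-1.0, -0.0, -0.001]]
force: [2.0, -0.4, 0.3]
finger_gap: 0.0853
time: 1.98
ee_pos: [0.3938, -0.1434, 0.2392]
tcp_rot: [[0.0, 0.998, 0.064], [-0.0, 0.064, -0.998], [-1.0, 0.0, 0.0]]
force: [0.6, 0.5, 0.2]
finger_gap: 0.0852
t 1.98 pos [ 0.3938 -0.1434  0.2392] heading 3.68 gap 0.0852 j7 18.4
travel now-axes [ 0.1582  0.1473 -0.433 ] after-turn axes [ 0.1584  0.1471 -0.433 ] dr [ 0.0007  0.0006 -0.0001] F [0.59 0.54 0.15] M [-0.03  -0.055  0.009]
```

```bash
python3 -m jog '[{"fingers":100,"travel":[0,0.0368,-0.1082],"dr":[0,0,0]},{"fingers":100,"travel":[0,0.0368,-0.1082],"dr":[0,0,0]},{"fingers":100,"travel":[0.05,0.0368,-0.1082],"dr":[0,0,0]},{"fingers":100,"travel":[0.08,0.0368,-0.1082],"dr":[0,0,0]},{"fingers":80,"travel":[0,0,0],"dr":[0,0,0]}]'
python3 - <<'E'
from h import *
plan([.4534,.0774,.16],3.65)
cl=cal("wrist"); im,d=get_image("wrist"); P=cloud(cl,d); np.savez("w1.npz",im=im,d=d,P=P); cv2.imwrite("pics/w1.png",im[...,::-1])
Z=P[...,2]; print(-cl[3].T@cl[4])
m=((Z>.05)&(Z<.07)).astype(np.uint8); n,lab,st,ce=cv2.connectedComponentsWithStats(m)
for k in range(1,n):
    if st[k,4]>800:
        v,u=np.nonzero(lab==k); q=ray(cl,np.c_[u,v],.06)[:,:2].astype(np.float32); r=cv2.minAreaRect(q); print(st[k],r)
E
```

```text
time: 2.6
ee_pos: [0.4498, 0.0738, 0.1762]
tcp_rot: [[-0.005, 0.997, 0.073], [0.003, 0.073, -0.997], [-1.0, -0.005, -0.003]]
force: [-0.4, -0.6, 0.1]
finger_gap: 0.0699
t 2.6 pos [0.4498 0.0738 0.1762] heading 4.18 gap 0.0699 j7 -17.9
travel now-axes [ 0.0323  0.0079 -0.0066] after-turn axes [ 0.0323  0.0076 -0.0067] dr [ 0.0119 -0.0037  0.0066] F [-0.41 -0.62  0.15] M [-0.006  0.067  0.027]
[0.44470481 0.14748168 0.31233944]
[ 146    0  116   18 1085] ((0.4039739668369293, 0.20041687786579132), (0.07864150404930115, 0.010888165794312954), 3.4840736389160156)
[ 426    4   86   76 1483] ((0.5864925384521484, 0.18509671092033386), (0.040542833507061005, 0.07427085191011429), 59.51681900024414)
[ 231  109   65  138 8393] ((0.45359015464782715, 0.0812498927116394), (0.04772740229964256, 0.10936310142278671), 3.6167733669281006)
[426 250  57  19 814] ((0.6224883794784546, 0.025828855112195015), (0.05073309317231178, 0.01563543826341629), 7.934286594390869)
[ 411  287   76   33 1236] ((0.6305578947067261, -0.013398701325058937), (0.03016292303800583, 0.07582153379917145), 82.34490966796875)
```

View pics/w1.png

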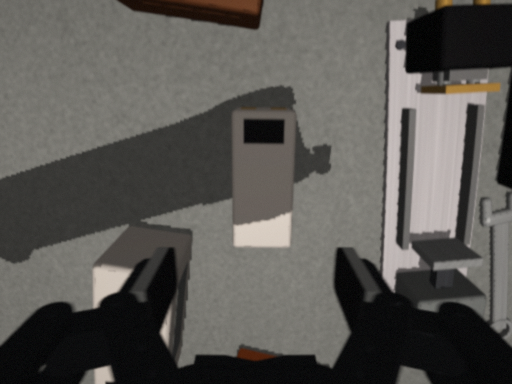

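The wrist view shows the module centred at about (264,178) with its patch at the far end. The nest is on the right: rails at (407,180) and (470,175), contact plate at (455,88). I'll descend and grip.

```bash
python3 -m jog '[{"fingers":80,"travel":[0.0323,0.0078,-0.0104],"dr":[0.0119,-0.0037,0.0066]},{"fingers":80,"travel":[0.05,0,0],"dr":[0,0,0]}]'
python3 -c "from h import *; plan([.4535,.0792,.033],3.65)"
```

```text
time: 2.9
ee_pos: [0.4568, 0.0737, 0.1381]
tcp_rot: [[0.009, 0.999, 0.053], [-0.004, 0.053, -0.999], [-1.0, 0.009, 0.004]]
force: [1.0, 0.5, -0.7]
finger_gap: 0.0686
t 2.9 pos [0.4568 0.0737 0.1381] heading 3.02 gap 0.0686 j7 -22.9
travel now-axes [ 0.2102 -0.0079 -0.0123] after-turn axes [ 0.2103 -0.0059 -0.0114] dr [-0.014   0.0055 -0.011 ] F [ 1.    0.52 -0.67] M [-0.03   0.045  0.011]
```

```bash
python3 -m jog '[{"fingers":80,"travel":[0.05,0,0],"dr":[0,0,0]},{"fingers":80,"travel":[0,0,0],"dr":[0,0,0]},{"fingers":80,"travel":[0,0,0],"dr":[0,0,0]}]'
python3 - <<'E'
from h import *
plan([.4535,.0792,.033],3.65)
cl=cal("wrist"); im,d=get_image("wrist"); P=cloud(cl,d)
Z=P[...,2]
m=((Z>.05)&(Z<.07)).astype(np.uint8); n,lab,st,ce=cv2.connectedComponentsWithStats(m)
for k in range(1,n):
    if st[k,4]>800:
        v,u=np.nonzero(lab==k); q=ray(cl,np.c_[u,v],.06)[:,:2].astype(np.float32); r=cv2.minAreaRect(q); print(st[k],np.round(r[0],4),np.round(r[1],4),r[2])
E
```

```text
time: 3.28
ee_pos: [0.4564, 0.0743, 0.1134]
tcp_rot: [[0.007, 0.999, 0.054], [-0.003, 0.054, -0.999], [-1.0, 0.007, 0.004]]
force: [1.0, 0.2, 0.7]
finger_gap: 0.0679
t 3.27 pos [0.4564 0.0743 0.1134] heading 3.07 gap 0.0679 j7 -25.1
travel now-axes [ 0.1608 -0.0065 -0.0107] after-turn axes [ 0.1609 -0.0053 -0.0102] dr [-0.0129  0.0045 -0.009 ] F [0.98 0.22 0.74] M [0.018 0.012 0.031]
[ 461    0   51   72 1796] [0.5758 0.1856] [0.03   0.0373] 8.867620468139648
[  208   113    86   176 13808] [0.454  0.0813] [0.0472 0.1102] 3.665861129760742
[ 457  283   55   27 1073] [0.616 0.025] [0.0409 0.0181] 8.682202339172363
```

```bash
python3 -m jog '[{"fingers":80,"travel":[0.05,-0.0065,-0.0122],"dr":[-0.0129,0.0045,-0.009]},{"fingers":80,"travel":[0.06,0,0],"dr":[0,0,0]},{"fingers":80,"travel":[0.0505,0,0],"dr":[0,0,0]},{"fingers":80,"travel":[0,0,0],"dr":[0,0,0]}]'
python3 -c "from h import *; plan([.4537,.080,.033],3.65)"
```

```text
time: 3.82
ee_pos: [0.4515, 0.0805, 0.0317]
tcp_rot: [[-0.004, 0.998, 0.065], [-0.0, 0.065, -0.998], [-1.0, -0.004, -0.0]]
force: [-0.3, 0.4, -0.4]
finger_gap: 0.0682
t 3.83 pos [0.4515 0.0805 0.0317] heading 3.74 gap 0.0682 j7 -32.8
travel now-axes [-0.0027  0.0044  0.0013] after-turn axes [-0.0027  0.0044  0.0013] dr [ 0.0019 -0.0003  0.0048] F [-0.29  0.37 -0.37] M [-0.008  0.03  -0.007]
```

```bash
python3 -m jog '[{"fingers":80,"travel":[-0.0027,0.0044,0],"dr":[0,0,0.005]},{"fingers":0,"travel":[0,0,0],"dr":[0,0,0]},{"fingers":0,"travel":[0,0,0],"dr":[0,0,0]},{"fingers":0,"travel":[0,0,0],"dr":[0,0,0]},{"fingers":0,"travel":[0,0,0],"dr":[0,0,0]}]' 60
python3 -m jog '[{"fingers":0,"travel":[-0.06,0,0],"dr":[0,0,0]},{"fingers":0,"travel":[-0.08,0,0],"dr":[0,0,0]},{"fingers":0,"travel":[0,0,0],"dr":[0,0,0]},{"fingers":0,"travel":[0,0,0],"dr":[0,0,0]}]'
python3 - <<'E'
from h import *
plan([.6132,.0963,.125],8.7)
for n in ("wrist",):
    cl=cal(n); im,d=get_image(n); P=cloud(cl,d);Z=P[...,2]; np.savez("w2.npz",im=im,d=d,P=P); cv2.imwrite("pics/w2.png",im[...,::-1])
    m=((Z>.115)&(Z<.145)); m[300:]=0
    k,lab,st,ce=cv2.connectedComponentsWithStats(m.astype(np.uint8)); i=1+np.argmax(st[1:,4]); v,u=np.nonzero(lab==i)
    zz=np.median(Z[lab==i]); r=cv2.minAreaRect(ray(cl,np.c_[u,v],zz)[:,:2].astype(np.float32)); print(st[i],zz,r)
E
```

```text
time: 4.45
ee_pos: [0.4553, 0.0812, 0.0349]
tcp_rot: [[0.004, 0.998, 0.065], [0.0, 0.065, -0.998], [-1.0, 0.004, 0.0]]
force: [-2.1, -0.4, 6.9]
finger_gap: 0.0469
time: 4.95
ee_pos: [0.4528, 0.0802, 0.1024]
tcp_rot: [[-0.0, 0.998, 0.065], [-0.0, 0.065, -0.998], [-1.0, -0.0, 0.0]]
force: [-0.5, 0.2, -6.3]
finger_gap: 0.0472
t 4.95 pos [0.4528 0.0802 0.1024] heading 3.72 gap 0.0472 j7 -26.1
travel now-axes [-0.0452  0.3222 -0.0112] after-turn axes [-0.0452  0.3219  0.0168] dr [-1.106e-01  5.000e-04  1.000e-04] F [-0.54  0.17 -6.35] M [-0.015  0.049  0.045]
[  141   146   229   154 22829] 0.12876780138573551 ((0.4505569338798523, 0.10803711414337158), (0.08653989434242249, 0.05810953304171562), 3.7956888675689697)
```

View pics/w2.png

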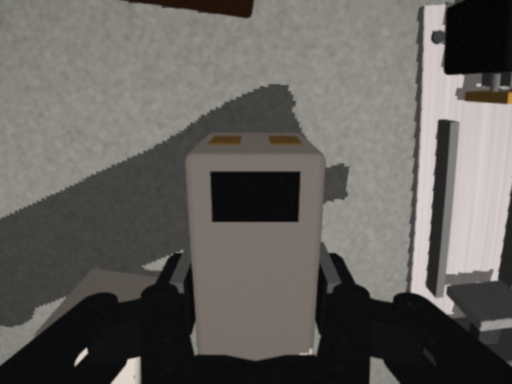

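The wrist view shows the module held straight. Its top front edge is at about row 152, and the terminals are on the far face. I'll compute the edge position relative to the TCP.

```bash
python3 - <<'E'
from h import *
cl=cal("wrist"); z=np.load("w2.npz"); print(ray(cl,[[256,152],[256,136]],.1275).round(4)); print(ray(cl,[[190,200],[323,200],[191,260],[321,260]],.1275).round(4))
P=z["P"]
for r in range(128,170,3): print(r,P[r,256].round(4), z["im"][r,275])
w1=np.load("w1.npz");
E
python3 -m jog '[{"fingers":0,"travel":[-0.045,0,0],"dr":[-0.0553,0,0]},{"fingers":0,"travel":[0,0.08,0],"dr":[-0.0553,0,0]},{"fingers":0,"travel":[0,0.08,0],"dr":[0,0,0]},{"fingers":0,"travel":[0,0.08,0],"dr":[0,0,0]},{"fingers":0,"travel":[0,0.0,0],"dr":[0,0,0]}]'
python3 -c "from h import *; plan([.6132,.0963,.125],8.7)"
```

```text
[[0.4488 0.1349 0.1275]
 [0.4485 0.1402 0.1275]]
[[0.4272 0.1168 0.1275]
 [0.473  0.1198 0.1275]
 [0.4277 0.0937 0.1275]
 [0.4752 0.0968 0.1275]]
128 [0.4498 0.1295 0.0023] [66 66 63]
131 [4.500e-01 1.272e-01 2.000e-04] [70 69 66]
134 [0.4493 0.1349 0.0795] [88 81 76]
137 [0.4492 0.1351 0.0916] [73 55 29]
140 [0.4492 0.1349 0.0996] [71 53 25]
143 [0.4492 0.135  0.1084] [88 68 35]
146 [0.4492 0.1347 0.114 ] [89 83 77]
149 [0.4492 0.1349 0.1222] [89 83 80]
152 [0.4492 0.1346 0.1263] [96 90 85]
155 [0.4492 0.134  0.1284] [114 107 101]
158 [0.4493 0.1329 0.1278] [117 108 103]
161 [0.4494 0.132  0.1285] [117 110 103]
164 [0.4494 0.131  0.1287] [120 112 107]
167 [0.4495 0.1299 0.128 ] [119 111 105]
time: 5.62
ee_pos: [0.5747, 0.0978, 0.124]
tcp_rot: [[0.001, 0.989, 0.151], [0.003, 0.151, -0.989], [-1.0, 0.001, -0.002]]
force: [-0.8, -0.7, -5.7]
finger_gap: 0.047
t 5.62 pos [0.5747 0.0978 0.124 ] heading 8.67 gap 0.047 j7 -22.8
travel now-axes [-0.0019  0.0757  0.0146] after-turn axes [-0.0019  0.0757  0.0146] dr [-0.0006 -0.0031 -0.0016] F [-0.77 -0.72 -5.65] M [-0.053  0.135  0.033]
```

Run:
```python
from h import *
cl=cal("wrist"); im,d=get_image("wrist"); P=cloud(cl,d); np.savez("w3.npz",im=im,d=d,P=P); cv2.imwrite("pics/w3.png",im[...,::-1]); plan([.6132,.0963,.125],8.7)
a=np.radians(98.7); ex=np.array([np.cos(a),np.sin(a)]); ey=np.array([-ex[1],ex[0]]); o=np.array([.617,.072])
X=(P[...,:2]-o)@ex; Y=(P[...,:2]-o)@ey; Z=P[...,2]; I=im.astype(int); np.savez("nf.npz",X=X,Y=Y)
def pr(n,m): 
    if m.sum(): print(n,m.sum(),"X",np.percentile(X[m],[1,5,50,95,99]).round(4),"Y",np.percentile(Y[m],[1,5,50,95,99]).round(4),"Z",np.percentile(Z[m],[5,50,95]).round(4))
pr("brass",(I[...,0]-I[...,2]>45)&(abs(X)<.16)&(abs(Y)<.05)&(Z<.075))
pr("railtop",(Z>.0215)&(Z<.027)&(abs(X)<.1)&(abs(Y)<.04))
for s in (1,-1): pr("rail%d"%s,(Z>.0215)&(Z<.027)&(X<.085)&(X>-.055)&(Y*s>.02)&(Y*s<.04))
pr("block",(Z>.066)&(Z<.075)&(X>.09)&(abs(Y)<.05))
pr("charger",(Z>.035)&(Z<.05)&(Y<-.045))
```

```text
t 5.67 pos [0.5723 0.0975 0.1237] heading 8.71 gap 0.047 j7 -22.8
travel now-axes [-0.0028  0.0806  0.0147] after-turn axes [-0.0026  0.0806  0.0147] dr [ 0.0002 -0.0019  0.0026] F [-1.51  0.65 -5.6 ] M [-0.011  0.133  0.013]
brass 1065 X [0.0911 0.0913 0.0951 0.1575 0.1583] Y [-0.0197 -0.0182  0.0003  0.0202  0.0211] Z [0.0427 0.059  0.0604]
railtop 1225 X [-0.0193 -0.0134  0.035   0.0758  0.0942] Y [-0.0333 -0.0329 -0.0297 -0.027   0.0135] Z [0.0229 0.0252 0.0262]
rail-1 1204 X [-0.0184 -0.0132  0.0343  0.0744  0.0778] Y [-0.0333 -0.0329 -0.0298 -0.0271 -0.0269] Z [0.023  0.0252 0.0262]
block 9877 X [0.1081 0.1099 0.1291 0.1469 0.1488] Y [-0.0304 -0.0277  0.001   0.0291  0.0315] Z [0.0698 0.0713 0.0725]
charger 20364 X [0.0023 0.0094 0.0774 0.1408 0.1467] Y [-0.1328 -0.1278 -0.0969 -0.0703 -0.0681] Z [0.0404 0.0431 0.0443]
```

View pics/w3.png

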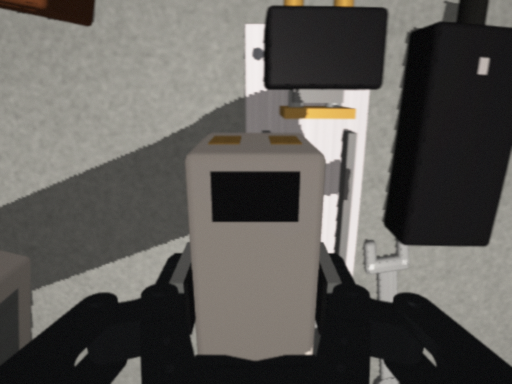

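The view shows the contact plate at (318,112), the right rail at x≈348 and the module front edge at row 152. The lateral position agrees with the top view. The target is TCP (0.6123, 0.1027).

```bash
python3 -m jog '[{"fingers":0,"travel":[0,0.042,0.001],"dr":[0,0,0]},{"fingers":0,"travel":[0,0.04,0.001],"dr":[0,0,0]},{"fingers":0,"travel":[0.04,0,0],"dr":[0,0,0]},{"fingers":0,"travel":[0,0,0],"dr":[0,0,0]},{"fingers":0,"travel":[0,0,0],"dr":[0,0,0]}]'
python3 - <<'E'
from h import *
plan([.6123,.1027,.062],8.7)
cl=cal("wrist"); im,d=get_image("wrist"); P=cloud(cl,d)
o=np.array([.617,.072]);a=np.radians(98.7); ex=np.array([np.cos(a),np.sin(a)]); ey=np.array([-ex[1],ex[0]])
X=(P[...,:2]-o)@ex; Y=(P[...,:2]-o)@ey; Z=P[...,2]; I=im.astype(int)
def pr(n,m): 
    if m.sum(): print(n,m.sum(),"X",np.percentile(X[m],[1,5,50,95,99]).round(4),"Y",np.percentile(Y[m],[1,5,50,95,99]).round(4),"Z",np.percentile(Z[m],[5,50,95]).round(4))
for s in (1,-1): pr("rail%d"%s,(Z>.0215)&(Z<.027)&(X<.085)&(X>-.055)&(Y*s>.02)&(Y*s<.04))
pr("brass",(I[...,0]-I[...,2]>45)&(abs(X)<.16)&(abs(Y)<.05)&(Z<.065))
pr("mod",(Z>.078)&(Z<.11)&(abs(Y)<.035)&(X>.05)&(X<.1))
E
```

```text
time: 6.3
ee_pos: [0.6118, 0.1025, 0.1052]
tcp_rot: [[-0.001, 0.988, 0.152], [-0.0, 0.152, -0.988], [-1.0, -0.001, 0.0]]
force: [0.1, 0.7, -5.8]
finger_gap: 0.0476
t 6.3 pos [0.6118 0.1025 0.1052] heading 8.76 gap 0.0476 j7 -23.6
travel now-axes [ 0.0864  0.001  -0.0003] after-turn axes [ 0.0864  0.001  -0.0003] dr [0.0013 0.0001 0.0008] F [ 0.14  0.69 -5.79] M [-0.023 -0.033 -0.002]
rail1 4 X [0.0781 0.0782 0.0786 0.0788 0.0789] Y [0.0315 0.0315 0.032  0.0324 0.0324] Z [0.0222 0.0246 0.0258]
rail-1 29 X [0.0751 0.0756 0.0781 0.0789 0.079 ] Y [-0.0329 -0.0328 -0.0315 -0.0294 -0.029 ] Z [0.0232 0.0254 0.026 ]
brass 989 X [0.0911 0.0913 0.0943 0.0965 0.0966] Y [-0.0206 -0.0189  0.      0.0189  0.0206] Z [0.048  0.0593 0.0604]
mod 952 X [0.085  0.0855 0.0858 0.0864 0.0864] Y [-0.0211 -0.0188  0.0012  0.0211  0.0233] Z [0.079  0.0972 0.109 ]
```

```bash
python3 -m jog '[{"fingers":0,"travel":[0.05,0.001,0],"dr":[0,0,0]},{"fingers":0,"travel":[0.036,0,0],"dr":[0,0,0]},{"fingers":0,"travel":[0.02,0,0],"dr":[0,0,0]},{"fingers":0,"travel":[0,0,0],"dr":[0,0,0]},{"fingers":0,"travel":[0,0,0],"dr":[0,0,0]}]'
python3 -c "from h import *; plan([.6123,.1027,.0429],8.7)"
```

```text
time: 6.98
ee_pos: [0.6148, 0.1032, 0.0539]
tcp_rot: [[0.003, 0.988, 0.152], [0.001, 0.152, -0.988], [-1.0, 0.004, -0.001]]
force: [0.7, -0.3, -5.7]
finger_gap: 0.0471
t 6.97 pos [0.6148 0.1032 0.0539] heading 8.73 gap 0.0471 j7 -25.8
travel now-axes [ 0.022  -0.0052  0.0002] after-turn axes [ 0.022  -0.0051  0.0002] dr [ 0.0006 -0.0008 -0.0045] F [ 0.73 -0.29 -5.65] M [ 0.033 -0.     0.033]
```

```bash
python3 -m jog '[{"fingers":0,"travel":[0,-0.0045,0],"dr":[0,0,-0.004]},{"fingers":0,"travel":[0.01,0,0],"dr":[0,0,0]},{"fingers":0,"travel":[0,0,0],"dr":[0,0,0]}]'
python3 -c "from h import *; plan([.6123,.1027,.0429],8.7)"
```

```text
time: 7.35
ee_pos: [0.6116, 0.1023, 0.0478]
tcp_rot: [[-0.002, 0.988, 0.152], [-0.0, 0.152, -0.988], [-1.0, -0.002, -0.0]]
force: [-0.4, -0.0, -5.9]
finger_gap: 0.0475
t 7.35 pos [0.6116 0.1023 0.0478] heading 8.72 gap 0.0475 j7 -26.0
travel now-axes [ 0.0097  0.0016 -0.0007] after-turn axes [ 0.0097  0.0016 -0.0007] dr [ 0.0005 -0.0002  0.0025] F [-0.44 -0.02 -5.91] M [-0.015  0.     0.026]
```

```bash
python3 -m jog '[{"fingers":0,"travel":[0.005,0.0016,0],"dr":[0,0,0.002]},{"fingers":0,"travel":[0.003,0,0],"dr":[0,0,0]},{"fingers":0,"travel":[0,0,0],"dr":[0,0,0]}]'
python3 -c "from h import *; plan([.6123,.1027,.0429],8.7)"
```

```text
time: 7.72
ee_pos: [0.6127, 0.1026, 0.044]
tcp_rot: [[0.0, 0.988, 0.152], [0.0, 0.152, -0.988], [-1.0, 0.0, -0.0]]
force: [0.3, -0.1, -7.0]
finger_gap: 0.047
t 7.72 pos [0.6127 0.1026 0.044 ] heading 8.72 gap 0.047 j7 -26.2
travel now-axes [ 0.0022 -0.0007 -0.0003] after-turn axes [ 0.0022 -0.0007 -0.0003] dr [ 0.0005 -0.0004 -0.0003] F [ 0.25 -0.15 -6.96] M [ 0.028 -0.006 -0.002]
```

```bash
python3 -m jog '[{"fingers":0,"travel":[0.003,0,0],"dr":[0,0,0]},{"fingers":0,"travel":[0,0,0],"dr":[0,0,0]}]'
python3 -c "from h import *; plan([.6123,.1027,.0429],8.7)"
```

```text
time: 7.98
ee_pos: [0.613, 0.1027, 0.043]
tcp_rot: [[0.001, 0.988, 0.152], [0.0, 0.152, -0.988], [-1.0, 0.001, -0.0]]
force: [0.2, -0.8, -3.1]
finger_gap: 0.0474
t 7.97 pos [0.613  0.1027 0.043 ] heading 8.72 gap 0.0474 j7 -26.3
travel now-axes [ 0.0003 -0.0013 -0.0001] after-turn axes [ 0.0003 -0.0013 -0.0001] dr [ 0.0005 -0.0004 -0.0013] F [ 0.2  -0.81 -3.09] M [-0.069  0.069 -0.002]
```

Contact has started. A little lower, then I'll release to a partial opening.

```bash
python3 -m jog '[{"fingers":0,"travel":[0.001,0,0],"dr":[0,0,0]},{"fingers":0,"travel":[0,0,0],"dr":[0,0,0]},{"fingers":72,"travel":[0,0,0],"dr":[0,0,0]},{"fingers":72,"travel":[0,0,0],"dr":[0,0,0]},{"fingers":72,"travel":[0,0,0],"dr":[0,0,0]}]'
python3 -m jog '[{"fingers":72,"travel":[-0.08,0,0],"dr":[0,0,0]},{"fingers":72,"travel":[-0.1,0,0],"dr":[0,0,0]},{"fingers":72,"travel":[-0.1,0,0],"dr":[0,0,0]},{"fingers":72,"travel":[0,0,0],"dr":[0,0,0]},{"fingers":72,"travel":[0,0,0],"dr":[0,0,0]}]'
python3 - <<'E'
from h import *
plan([.635,-.0450,.22],8.7)
o=np.array([.617,.072]);a=np.radians(98.7); ex=np.array([np.cos(a),np.sin(a)]); ey=np.array([-ex[1],ex[0]])
for n in ("wrist","top"):
    cl=cal(n); im,d=get_image(n); P=cloud(cl,d); cv2.imwrite(f"pics/{n}4.png",im[...,::-1])
    X=(P[...,:2]-o)@ex; Y=(P[...,:2]-o)@ey; Z=P[...,2]; I=im.astype(int)
    m=(abs(Y)<.036)&(X<.1)&(X>-.06)&(Z>.058)&(Z<.078)
    k,lab,st,ce=cv2.connectedComponentsWithStats(m.astype(np.uint8))
    i=1+np.argmax(st[1:,4]); m=lab==i; v,u=np.nonzero(m); q=ray(cl,np.c_[u,v],.068)[:,:2]-o; q=np.c_[q@ex,q@ey].astype(np.float32); print(n,m.sum(),cv2.minAreaRect(q),"z",np.percentile(Z[m],[5,50,95]).round(4))
    b=(I[...,0]-I[...,2]>45)&(X>.08)&(X<.12)&(abs(Y)<.05)&(Z<.065)
    if b.sum(): print("brass X",np.percentile(X[b],[1,50]).round(4))
E
```

```text
time: 8.6
ee_pos: [0.6131, 0.1027, 0.0423]
tcp_rot: [[0.001, 0.988, 0.152], [0.001, 0.152, -0.988], [-1.0, 0.001, -0.001]]
force: [0.0, 0.3, 0.8]
finger_gap: 0.0614
time: 9.22
ee_pos: [0.6124, 0.1022, 0.1817]
tcp_rot: [[-0.0, 0.988, 0.152], [-0.0, 0.152, -0.988], [-1.0, -0.0, 0.0]]
force: [-0.8, -0.9, -1.2]
finger_gap: 0.0612
t 9.22 pos [0.6124 0.1022 0.1817] heading 8.72 gap 0.0612 j7 -20.7
travel now-axes [-7.650e-02  1.000e-04  2.979e-01] after-turn axes [-7.660e-02  2.000e-04  2.979e-01] dr [0.0004 0.0001 0.0001] F [-0.81 -0.86 -1.21] M [-0.062 -0.005 -0.038]
wrist 8433 ((0.031562190502882004, 0.0002400074154138565), (0.11002298444509506, 0.04773114621639252), 0.005399704910814762) z [0.0678 0.0692 0.0704]
brass X [0.0867 0.094 ]
top 10 ((0.08154547214508057, 0.016899090260267258), (0.003700582543388009, 0.015587877482175827), 19.957393646240234) z [0.0622 0.0654 0.069 ]
brass X [0.0928 0.093 ]
```

View pics/wrist4.png

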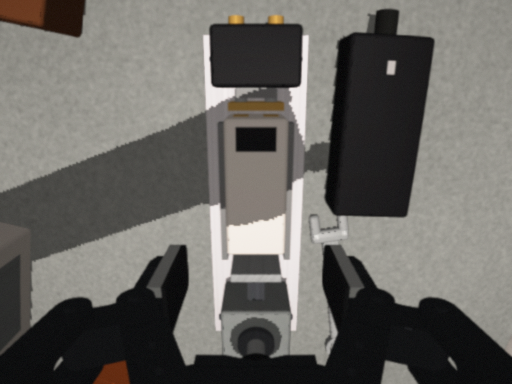

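The wrist view shows the module flat in the nest (X=0.0316, about 4.5 mm gap to the plate) and released. The ball is at (256,338). I'll move above the ball, checking the turn direction of joint 7.

```bash
python3 -m jog '[{"fingers":100,"travel":[-0.076,0,0],"dr":[0,0,0]},{"fingers":100,"travel":[0,0,0.1],"dr":[0,0,0]},{"fingers":100,"travel":[0,0,0.1],"dr":[0,0,0]},{"fingers":100,"travel":[0,0,0.098],"dr":[0,0,0]},{"fingers":100,"travel":[0,0,0],"dr":[-0.22,0,0]}]'
python3 -m jog '[{"fingers":100,"travel":[0,0,0],"dr":[-0.22,0,0]},{"fingers":100,"travel":[0,0,0],"dr":[-0.22,0,0]},{"fingers":100,"travel":[0,0,0],"dr":[-0.22,0,0]},{"fingers":100,"travel":[0,0,0],"dr":[-0.22,0,0]},{"fingers":100,"travel":[0,0,0],"dr":[0,0,0]}]'
python3 - <<'E'
from h import *
plan([.635,-.0450,.22],48.7)
o=np.array([.617,.072]);a=np.radians(98.7); ex=np.array([np.cos(a),np.sin(a)]); ey=np.array([-ex[1],ex[0]])
for n in ("wrist","top"):
    cl=cal(n); im,d=get_image(n); P=cloud(cl,d); cv2.imwrite(f"pics/{n}5.png",im[...,::-1]); np.savez(n+"5.npz",im=im,P=P)
    Z=P[...,2]; I=im.astype(int)
    m=(np.hypot(P[...,0]-.635,P[...,1]+.045)<.032)&(Z>.114)&(Z<.14)&(I.sum(2)<200)
    q=P[m]; A=np.c_[2*q,np.ones(len(q))]
    if len(q)>30:
        s=np.linalg.lstsq(A,(q**2).sum(1),rcond=None)[0]; print(n,len(q),"sphere",s[:3].round(4),"r",np.sqrt(s[3]+s[:3]@s[:3]).round(4), (q.max(0)+q.min(0))[:2]/2)
E
```

```text
time: 9.95
ee_pos: [0.6348, -0.0519, 0.2176]
tcp_rot: [[-0.003, 0.949, 0.315], [-0.003, 0.315, -0.949], [-1.0, -0.004, 0.002]]
force: [-0.1, 1.6, 0.0]
finger_gap: 0.0853
time: 10.58
ee_pos: [0.6345, -0.0449, 0.2184]
tcp_rot: [[-0.002, 0.528, 0.849], [0.001, 0.849, -0.528], [-1.0, -0.0, -0.003]]
force: [-0.4, 0.1, 0.0]
finger_gap: 0.0855
t 10.57 pos [ 0.6345 -0.0449  0.2184] heading 58.11 gap 0.0855 j7 39.6
travel now-axes [-0.0032  0.0003  0.0009] after-turn axes [-0.0032  0.0004  0.0009] dr [ 0.2092 -0.0034  0.0003] F [-0.43  0.07  0.02] M [-0.006  0.011 -0.017]
wrist 3145 sphere [ 0.6344 -0.0426  0.1137] r 0.0236 [ 0.63386069 -0.0418094 ]
top 219 sphere [ 0.6347 -0.0446  0.1145] r 0.0219 [ 0.6317029  -0.04425753]
```

View pics/wrist5.png

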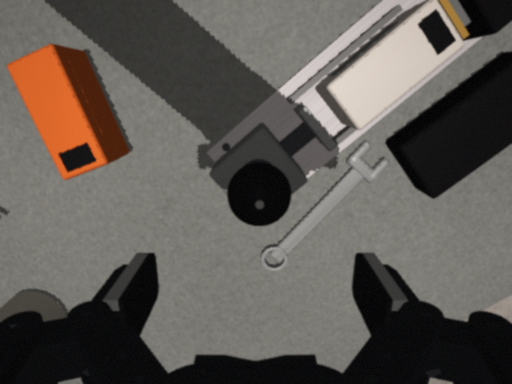

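The view shows the ball at (259,192), with the spanner and charger clear of the fingers' height. Joint 7 has enough range for the whole turn, so I'll descend and grip.

```bash
python3 -m jog '[{"fingers":100,"travel":[0.08,0.001,0],"dr":[0,0,0]},{"fingers":100,"travel":[0.08,0,0.0],"dr":[0,0,0]},{"fingers":100,"travel":[0.06,0,0],"dr":[0,0,0]},{"fingers":100,"travel":[0,0,0],"dr":[0,0,0]},{"fingers":100,"travel":[0,0,0],"dr":[0,0,0]}]'
python3 -c "from h import *; plan([.635,-.0445,.101],58.1)"
```

```text
time: 11.3
ee_pos: [0.6365, -0.0439, 0.1114]
tcp_rot: [[0.002, 0.527, 0.85], [0.001, 0.85, -0.527], [-1.0, 0.002, 0.002]]
force: [-0.0, 1.4, 0.2]
finger_gap: 0.0852
t 11.3 pos [ 0.6365 -0.0439  0.1114] heading 58.19 gap 0.0852 j7 35.6
travel now-axes [ 0.0207 -0.0026 -0.0019] after-turn axes [ 0.0207 -0.0025 -0.0019] dr [ 0.0019  0.0021 -0.0021] F [-0.02  1.41  0.21] M [ 0.021 -0.026 -0.018]
```

```bash
python3 -m jog '[{"fingers":100,"travel":[0.0207,-0.0025,-0.002],"dr":[0,0.002,-0.002]},{"fingers":0,"travel":[0,0,0],"dr":[0,0,0]},{"fingers":0,"travel":[0,0,0],"dr":[0,0,0]},{"fingers":0,"travel":[0,0,0],"dr":[0,0,0]},{"fingers":0,"travel":[0,0,0],"dr":[0,0,0]}]' 70
python3 -m jog '[{"fingers":0,"travel":[0,0,0],"dr":[0,0,0]},{"fingers":0,"travel":[0,0,0],"dr":[0,0,0]}]'
python3 -c "from h import *; plan([.635,-.0445,.101],58.1)"
```

```text
time: 11.92
ee_pos: [0.6358, -0.0423, 0.1014]
tcp_rot: [[0.003, 0.526, 0.851], [0.003, 0.851, -0.526], [-1.0, 0.004, 0.001]]
force: [1.9, 4.0, 4.8]
finger_gap: 0.0454
time: 12.18
ee_pos: [0.6359, -0.0423, 0.1015]
tcp_rot: [[0.003, 0.526, 0.851], [0.003, 0.851, -0.526], [-1.0, 0.004, 0.001]]
force: [1.2, 5.3, 5.1]
finger_gap: 0.0454
t 12.18 pos [ 0.6359 -0.0423  0.1015] heading 58.28 gap 0.0454 j7 35.2
travel now-axes [ 0.0009 -0.0046  0.0008] after-turn axes [ 0.0009 -0.0046  0.0008] dr [ 0.004   0.0008 -0.0052] F [1.25 5.31 5.15] M [ 1.228 -0.51  -0.054]
```

```bash
python3 -m jog '[{"fingers":0,"travel":[0,0.004,0],"dr":[0,0,0]},{"fingers":0,"travel":[0,0,0],"dr":[0.1,0,0]},{"fingers":0,"travel":[0,0,0],"dr":[0.1,0,0]}]'
cat >> h.py <<'E'
def st():
    s=observe(); R=s["tcp_rot"]; print("t",round(s["time"],2),"pos",s["ee_pos"].round(4),"head",np.degrees(np.arctan2(R[1,1],R[0,1])).round(2),"j7",s["joint_pos"][6].round(2),"gap",round(s["finger_gap"],4),"F",s["force"].round(1),"M",s["moment"].round(3),"e7",s["effort"][6].round(3))
E
python3 -c "from h import *; st()"
python3 -m jog '[{"fingers":0,"travel":[0,0,0],"dr":[0.1,0,0]},{"fingers":0,"travel":[0,0,0],"dr":[0.1,0,0]}]' >/dev/null
python3 - <<'E'
from h import *
st()
o=np.array([.617,.072]);a=np.radians(98.7); ex=np.array([np.cos(a),np.sin(a)])
im,d=get_image("wrist"); cv2.imwrite("pics/wrist6.png",im[...,::-1]); st()
E
```

```text
time: 12.55
ee_pos: [0.6359, -0.0424, 0.1014]
tcp_rot: [[0.0, 0.654, 0.757], [0.0, 0.757, -0.654], [-1.0, 0.0, 0.0]]
force: [-1.3, 1.0, 9.1]
finger_gap: 0.0447
t 12.55 pos [ 0.6359 -0.0424  0.1014] head 49.16 j7 27.02 gap 0.0447 F [-1.3  1.   9.1] M [0.798 0.037 0.354] e7 0.126
t 12.8 pos [ 0.6358 -0.0425  0.1014] head 40.16 j7 19.06 gap 0.0454 F [-2.5  2.6  8.8] M [ 0.735 -0.023  0.307] e7 0.124
t 12.85 pos [ 0.6358 -0.0425  0.1014] head 40.02 j7 18.94 gap 0.0455 F [-1.9  3.6  8.8] M [ 0.734 -0.113 -0.133] e7 -0.123
```

```bash
python3 -m jog '[{"fingers":0,"travel":[0,0,0],"dr":[0.2,0,0]},{"fingers":0,"travel":[0,0,0],"dr":[0.2,0,0]},{"fingers":0,"travel":[0,0,0],"dr":[0.2,0,0]}]' >/dev/null
python3 -c "from h import *; st()"
python3 -m jog '[{"fingers":0,"travel":[0,0,0],"dr":[0.1,0,0]},{"fingers":0,"travel":[0,0,0],"dr":[0.1,0,0]}]' >/dev/null
python3 - <<'E'
from h import *
st()
for n in ("scene","top"):
    im,d=get_image(n); np.savez(n+"7.npz",im=im,d=d); 
    cv2.imwrite(f"pics/{n}7.png",im[...,::-1])
im=cv2.imread("pics/scene7.png")[180:310,180:310]; im2=cv2.imread("pics/top7.png")[140:205,150:215]
cv2.imwrite("pics/c7.png",np.hstack([cv2.resize(im,(520,520),interpolation=3),cv2.resize(im2,(280,520),interpolation=3)]))
E
```

```text
t 13.22 pos [ 0.6355 -0.0427  0.1014] head 13.03 j7 -4.97 gap 0.0454 F [-2.7  2.   8.4] M [0.599 0.001 0.375] e7 0.569
t 13.47 pos [ 0.6354 -0.0427  0.1014] head 4.18 j7 -12.82 gap 0.0454 F [-4.5  2.5  8.6] M [0.462 0.055 0.375] e7 0.123
```

View pics/c7.png

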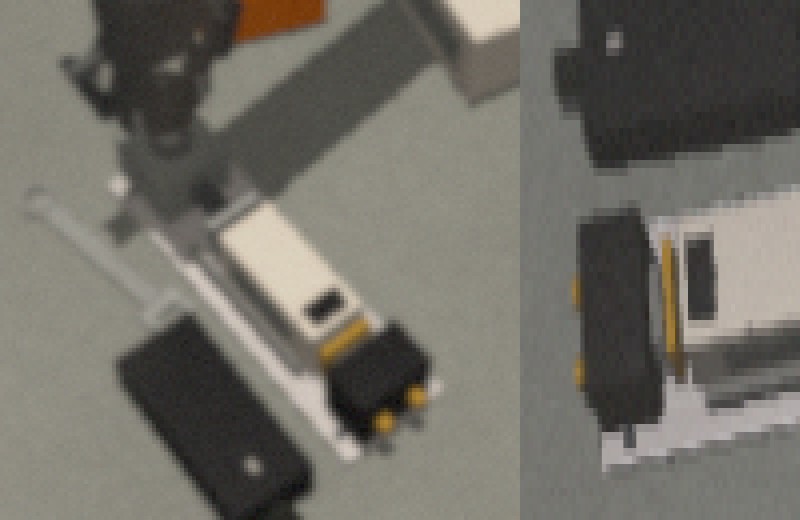

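The scene crop shows the jaw close behind the module. I'll write a tracker on the top camera that averages profiles along the nest for the patch and the brass plate.

```bash
cat >> h.py <<'E'
def track(im,cl=None):
    "patch centre & edges (X, z=.068) and brass centroid (z=.05) along the nest, mm, from the top camera"
    cl=cl or cal("top"); c,K,D,R,t=cl; o=np.array([.617,.072]);a=np.radians(98.7); ex=np.array([np.cos(a),np.sin(a)]); ey=np.array([-ex[1],ex[0]])
    def prof(x,y,z):
        g=o+x[:,None,None]*ex+y[None,:,None]*ey; p=np.concatenate([g,np.full(g.shape[:2]+(1,),z)],-1).reshape(-1,3)
        q=cv2.projectPoints(p,cv2.Rodrigues(R)[0],t,K,D)[0].reshape(len(x),len(y),2).astype(np.float32)
        return cv2.remap(im.astype(np.float32),q[...,0],q[...,1],cv2.INTER_LINEAR).mean(1)
    x=np.arange(.035,.083,.0002); g=prof(x,np.linspace(-.008,.008,17),.068).sum(1)
    h=(np.percentile(g,5)+np.percentile(g,90))/2; lo=np.where(g<h)[0]; seg=lo[(x[lo]>.05)]
    w=np.clip(np.percentile(g,90)-g,0,None)*((x>.05)&(x<.08)); 
    x2=np.arange(.070,.108,.0002); b=prof(x2,np.linspace(-.012,.012,25),.048); b=np.clip(b[:,0]-b[:,2]-30,0,None)
    return "patch c %.2f edges %.2f %.2f brass %.2f"%(1e3*(w*x).sum()/w.sum(),1e3*x[seg[0]],1e3*x[seg[-1]],1e3*(b*x2).sum()/max(b.sum(),1e-9))
E
python3 - <<'E'
from h import *
for f in ("top4","top5","top7"): print(f,track(cv2.imread(f"pics/{f}.png")[...,::-1]))
print(track(get_image("top")[0])); st()
E
```

```text
top4 patch c 69.24 edges 66.40 82.80 brass 93.11
top5 patch c 68.89 edges 60.00 77.80 brass 93.23
top7 patch c 68.91 edges 60.00 78.00 brass 93.23
patch c 68.90 edges 60.00 77.80 brass 93.24
t 13.62 pos [ 0.6354 -0.0427  0.1014] head 4.19 j7 -12.78 gap 0.0453 F [-3.4  1.9  9. ] M [ 0.54   0.05  -0.266] e7 0.246
```

```bash
cat > s.sh <<'E'
python3 -c "from h import *; st(); print(track(get_image('top')[0]))"
E
python3 -m jog '[{"fingers":0,"travel":[0,0,0],"dr":[0.1,0,0]},{"fingers":0,"travel":[0,0,0],"dr":[0.1,0,0]}]' >/dev/null; sh s.sh
python3 -m jog '[{"fingers":0,"travel":[0,0,0],"dr":[0.1,0,0]},{"fingers":0,"travel":[0,0,0],"dr":[0.1,0,0]}]' >/dev/null; sh s.sh
```

```text
t 13.88 pos [ 0.6353 -0.0427  0.1014] head -4.81 j7 -20.8 gap 0.045 F [-3.9  2.9  9.1] M [0.446 0.082 0.316] e7 0.125
patch c 68.93 edges 60.00 77.80 brass 93.25
t 14.18 pos [ 0.6352 -0.0427  0.1014] head -13.81 j7 -28.79 gap 0.0451 F [-2.9  3.1  9. ] M [0.374 0.117 0.336] e7 0.125
patch c 68.94 edges 60.00 77.80 brass 93.24
```

```bash
python3 -m jog '[{"fingers":0,"travel":[0,0,0],"dr":[0.1,0,0]},{"fingers":0,"travel":[0,0,0],"dr":[0.1,0,0]}]' >/dev/null; sh s.sh
python3 -m jog '[{"fingers":0,"travel":[0,0,0],"dr":[0.1,0,0]},{"fingers":0,"travel":[0,0,0],"dr":[0.1,0,0]}]' >/dev/null; sh s.sh
```

```text
t 14.47 pos [ 0.6351 -0.0427  0.1014] head -22.8 j7 -36.79 gap 0.0451 F [-3.2  2.3  9.4] M [0.25  0.16  0.323] e7 0.125
patch c 68.89 edges 60.00 77.80 brass 93.24
t 14.78 pos [ 0.635  -0.0426  0.1014] head -31.8 j7 -44.79 gap 0.0453 F [-3.6  3.8  9.6] M [0.272 0.258 0.319] e7 0.126
patch c 68.93 edges 60.00 77.80 brass 93.22
```

```bash
python3 -m jog '[{"fingers":0,"travel":[0,0,0],"dr":[0.1,0,0]},{"fingers":0,"travel":[0,0,0],"dr":[0.1,0,0]}]' >/dev/null; sh s.sh
python3 -m jog '[{"fingers":0,"travel":[0,0,0],"dr":[0.1,0,0]},{"fingers":0,"travel":[0,0,0],"dr":[0.1,0,0]}]' >/dev/null; sh s.sh
python3 - <<'E'
from h import *
im,d=get_image("scene"); cl=cal("scene"); P=cloud(cl,d); 
o=np.array([.617,.072]);a=np.radians(98.7); ex=np.array([np.cos(a),np.sin(a)]); ey=np.array([-ex[1],ex[0]])
X=(P[...,:2]-o)@ex; Y=(P[...,:2]-o)@ey; Z=P[...,2]
m=(abs(Y)<.02)&(Z>.042)&(Z<.058)&(X>-.09)&(X<-.015)
print("jaw X",m.sum(),np.percentile(X[m],[2,50,90,98]).round(4)); m=(abs(Y)<.02)&(Z>.062)&(Z<.075)&(X>-.06)&(X<.1); print("mod X",np.percentile(X[m],[1,99]).round(4))
z=np.load("scene7.npz"); c=np.hstack([z["im"][215:265,210:260],im[215:265,210:260]]); cv2.imwrite("pics/c8.png",cv2.resize(c[...,::-1],None,fx=8,fy=8,interpolation=3))
E
```

```text
t 15.07 pos [ 0.6348 -0.0426  0.1014] head -40.78 j7 -52.79 gap 0.0454 F [-3.6  3.6 10. ] M [0.261 0.325 0.389] e7 0.073
patch c 70.53 edges 61.60 80.00 brass 93.30
t 15.38 pos [ 0.6348 -0.0425  0.1014] head -49.77 j7 -60.8 gap 0.0455 F [-2.7  2.8 10.3] M [0.225 0.404 0.371] e7 0.074
patch c 71.73 edges 63.80 81.80 brass 93.56
jaw X 95 [-0.085  -0.0687 -0.0448 -0.0396]
mod X [-0.0263  0.0907]
```

View pics/c8.png

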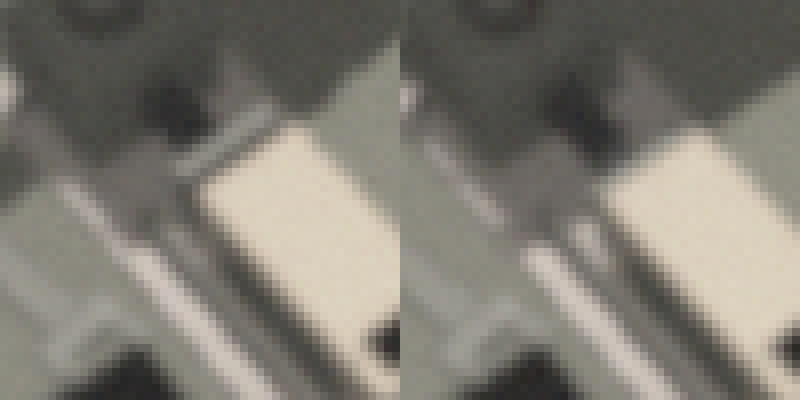

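The crops show the jaw now against the module, and the module has slid about 4 mm. From here I'll take small equal steps.

```bash
for i in 1; do python3 -m jog '[{"fingers":0,"travel":[0,0,0],"dr":[0.05,0,0]}]' >/dev/null; sh s.sh; done
python3 -m jog '[{"fingers":0,"travel":[0,0,0],"dr":[0.05,0,0]}]' >/dev/null; sh s.sh
```

```text
t 15.6 pos [ 0.6347 -0.0425  0.1014] head -51.94 j7 -62.73 gap 0.0452 F [-3.5  2.5  9.9] M [0.164 0.5   0.385] e7 -0.116
patch c 72.06 edges 64.20 82.40 brass 93.60
t 15.78 pos [ 0.6347 -0.0425  0.1014] head -54.19 j7 -64.74 gap 0.0454 F [-4.7  2.7 10. ] M [0.285 0.4   0.336] e7 -0.111
patch c 72.18 edges 64.40 82.60 brass 93.88
```

```bash
python3 -m jog '[{"fingers":0,"travel":[0,0,0],"dr":[0.05,0,0]}]' >/dev/null; sh s.sh
python3 -m jog '[{"fingers":0,"travel":[0,0,0],"dr":[0.05,0,0]}]' >/dev/null; sh s.sh
```

```text
t 15.95 pos [ 0.6347 -0.0424  0.1014] head -56.44 j7 -66.75 gap 0.0453 F [-4.5  3.  10. ] M [0.267 0.476 0.381] e7 -0.113
patch c 72.40 edges 65.00 82.80 brass 94.06
t 16.12 pos [ 0.6347 -0.0424  0.1014] head -58.68 j7 -68.74 gap 0.0454 F [-2.6  3.   9.9] M [0.261 0.489 0.36 ] e7 -0.158
patch c 72.61 edges 65.60 82.80 brass 94.51
```

```bash
python3 -m jog '[{"fingers":0,"travel":[0,0,0],"dr":[0.05,0,0]}]' >/dev/null; sh s.sh
python3 -m jog '[{"fingers":0,"travel":[0,0,0],"dr":[0.05,0,0]}]' >/dev/null; sh s.sh
```

```text
t 16.3 pos [ 0.6347 -0.0424  0.1014] head -60.92 j7 -70.74 gap 0.0455 F [-4.3  2.6  9.8] M [0.233 0.478 0.37 ] e7 -0.201
patch c 73.08 edges 66.40 82.80 brass 95.07
t 16.48 pos [ 0.6346 -0.0424  0.1014] head -63.15 j7 -72.74 gap 0.0455 F [-3.7  3.2  9.7] M [0.226 0.559 0.55 ] e7 -0.243
patch c 73.37 edges 66.80 82.80 brass 95.55
```

```bash
python3 -m jog '[{"fingers":0,"travel":[0,0,0],"dr":[0.03,0,0]}]' >/dev/null; sh s.sh; python3 -c "
from h import *
for i in range(4): get_image('top'); st()"
```

```text
t 16.65 pos [ 0.6346 -0.0424  0.1014] head -64.47 j7 -73.91 gap 0.0452 F [-3.1  3.3  9.7] M [0.28  0.508 0.571] e7 -0.38
patch c 73.41 edges 67.00 82.80 brass 95.86
t 16.75 pos [ 0.6346 -0.0424  0.1014] head -64.49 j7 -73.92 gap 0.0451 F [-3.3  2.8 10.4] M [0.264 0.531 0.294] e7 -0.335
t 16.8 pos [ 0.6346 -0.0424  0.1014] head -64.49 j7 -73.92 gap 0.0453 F [-2.9  3.2 10.2] M [0.253 0.494 0.353] e7 -0.305
t 16.85 pos [ 0.6346 -0.0424  0.1014] head -64.49 j7 -73.91 gap 0.0458 F [-4.9  3.5  9.9] M [0.25  0.598 0.32 ] e7 -0.301
t 16.9 pos [ 0.6347 -0.0424  0.1014] head -64.49 j7 -73.91 gap 0.0455 F [-3.3  2.4  9.5] M [0.264 0.498 0.317] e7 -0.301
```

Three estimates agree on about 15 N: torque 15.8, knob angle 14.5, plate shift 14.4. I'll release and lift away.

```bash
python3 -m jog '[{"fingers":100,"travel":[0,0,0],"dr":[0,0,0]},{"fingers":100,"travel":[0,0,0],"dr":[0,0,0]},{"fingers":100,"travel":[0,0,0],"dr":[0,0,0]},{"fingers":100,"travel":[0,0,0],"dr":[0,0,0]}]' >/dev/null; sh s.sh
python3 -m jog '[{"fingers":100,"travel":[-0.06,0,0],"dr":[0,0,0]},{"fingers":100,"travel":[-0.1,0,0],"dr":[0,0,0]},{"fingers":100,"travel":[-0.1,0,0],"dr":[0,0,0]},{"fingers":100,"travel":[0,0,0],"dr":[0,0,0]},{"fingers":100,"travel":[0,0,0],"dr":[0,0,0]}]' >/dev/null; sh s.sh
python3 - <<'E'
from h import *
im,d=get_image("scene"); im2,_=get_image("top")
a=cv2.resize(im[180:310,180:310,::-1],(520,520),interpolation=3); b=cv2.resize(im2[130:260,150:220,::-1],(280,520),interpolation=3); cv2.imwrite("pics/fin.png",np.hstack([a,b]))
E
```

```text
t 17.4 pos [ 0.6349 -0.0435  0.0995] head -64.65 j7 -73.97 gap 0.0858 F [0.6 0.3 0.8] M [ 0.029 -0.008  0.054] e7 -0.0
patch c 73.42 edges 67.00 82.80 brass 95.86
t 18.07 pos [ 0.6348 -0.0432  0.2292] head -64.63 j7 -71.47 gap 0.0855 F [-1.   0.5 -0.4] M [-0.01  -0.033 -0.006] e7 0.0
patch c 73.38 edges 67.00 82.80 brass 95.85
```

View pics/fin.png

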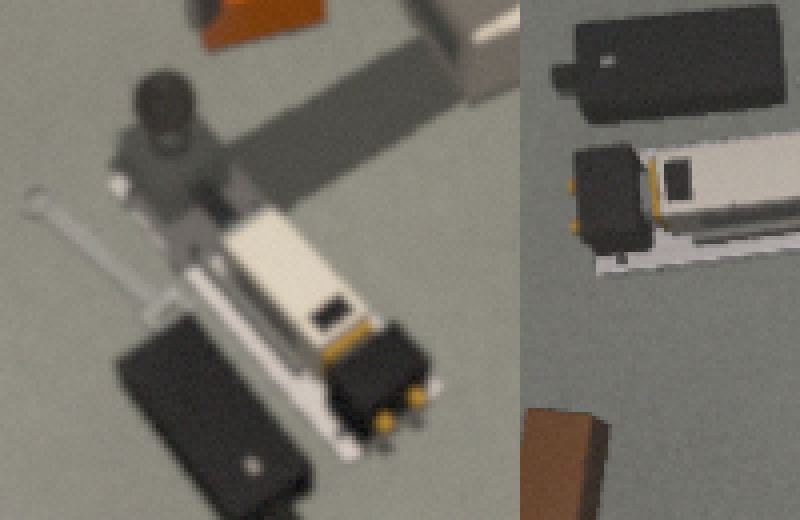

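The module sits between the jaw and the contact plate. Nothing shifted on release, the arm is clear and the bystanders in view have not moved, so I'll hand in.

```bash
python3 -c "from bench import *; print(job_done())"
```

```text
the job is handed in; nothing more can be done
None
```

The battery module is in the test nest, clamped onto the contacts at about 15 N, and I've handed the job in; it gave no verdict. I set the module flat between the rails with its terminals towards the plate, about 4.5 mm short of it. I then turned the knob clockwise about 123° in a single grasp and released it at 17.4 s.

**Contact force:** three estimates agreed.

| Method | Estimate |
|---|---|
| Turning torque | 15.8 N |
| Knob angle since contact | 14.5 N |
| Brass plate shift in the top camera | 14.4 N |

**After release:** the tracked module and plate positions stayed within 0.05 mm, and the wrist force was near zero. The gripper is clear at 0.23 m, and the bystanders in the final close-up (charger and spanner) had not visibly moved.

**Checks that disagreed:**
- The top and wrist cameras differed by 2–4 mm in y, so I positioned the module in the wrist camera's frame.
- Torque readings were noisy. Two taken just after first contact (0.36 and 0.37 N m) were lower than the plate shift implied.

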